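# Feel the clamp-bar gap with a taper gauge and hold it snug

## Robot

A 6-joint arm with a two-finger parallel gripper is mounted at the origin on the work surface. World frame = base frame: x ahead of the robot, y to its left, z up, the work surface at z = 0. Lengths are in m, angles in rad, forces in N, time in s.
With the tool pointing down it reaches from about 0.25 to 0.775 m from the base axis. Payload 4 kg.
Tool frame: the origin (TCP) lies on the centre line of the jaws, within the pads' length; the fingertips stand 19 mm ahead of it and the grasp point (between the pads) is the TCP; z points along the fingers, y is the line along which they close (so a half turn about z gives the same grasp; the last joint's range is limited). The gripper opens to 94 mm and grips with 3 to 60 N. Pads are 16 mm wide; open, the fingers measure 119 mm over their backs; the gripper's body (75 mm by 177 mm) begins 78 mm behind the grasp point.
Start: joints at [-1.428, 0.087, 1.371, -0, 1.684, -0.103], TCP at [0.134, -0.533, 0.203] pointing down, gripper open.
Joint ranges: [-3.1, 3.1], [-0.76, 2.03], [0.27, 2.55], [-1.08, 4.22], [0.17, 2.65], [-2.57, 2.57]. Speed limits (rad/s): [2.79, 2.79, 3.14, 3.14, 3.14, 3.14].

## Interface

Orientations are given as [roll, pitch, yaw] about the fixed x, y, z axes, in that order (R = Rz(yaw) Ry(pitch) Rx(roll)).
In Python, from plant import manip, vision, workorder gives the robot as it stands. The module is installed in compiled form; this text tells all that it offers.
- The arm moves only by the shell command python3 -m creep 'ROWS' [OPENING]. ROWS is JSON, a list of rows, each a list of 2 entries, a list of its own where there are three numbers: the shift along the tool's x, y, z in cm, then the turn, a rotation vector about the tool's x, y, z in rad. In form: [[[tx, ty, tz], [wx, wy, wz]], ...]. A call has 1 to 5 rows; each row is the pose to reach, as a shift and turn from the pose commanded when the call began, along the tool's axes at that moment; what a row does not reach only later rows make up. A row lasts 1/12 s, in which the tool goes at most 41.7 mm and 7.16 degrees, less where a joint would pass 70% of its speed; a pose out of reach is approached as far as the arm can. A call with a gripper value outside its range is refused whole. OPENING is the finger opening in cm, from 0 to 9.4, set as the call begins (- or left out, the last holds). The fingers move at their own pace and stop on an object; the grip force is fixed at half the most. Time passes only in rows, so rows that repeat a pose let the fingers close. It gives the time, the measured TCP pose, the force, the opening and the grip force at its end, in the units of the state.
- manip.state(): the state, without advancing time (a new reading comes with each control period).
- vision.grab_frame(name): name is "side" or "top"; returns the picture (400x640x3 uint8, blue, green, red); there is no depth.
- vision.camera_params(name): a dict with "K" (3x3 intrinsics, pixels), "distortion" ([k1, k2, p1, p2, k3] as OpenCV has them; the pictures are not rectified), "extrinsics" (4x4, takes a point from camera to world coordinates). Camera axes: x right, y down, z forward; pixel columns grow to the right and rows downward; lengths in m; the calibration is good to about 2 mm. A picture is of the moment at which its call begins. camera_params takes no time and is no camera call.
- workorder.hand_in(): hands the job in; it is judged then, once.
The state is a dict: "time_s": time; "qpos": joint angles; "joint_velocities": joint speeds; "joint_efforts": joint torques, N m; "position": TCP position; "tcp_rot": TCP orientation; "ft_force": force on the tool from outside, world axes, zero at the start; "torque": the same for the moment, N m; "opening": finger opening in m; "grip_force": force on a finger pad.
Only numpy, scipy, OpenCV 4.12 (cv2) and the standard library are available. Lean on these libraries where they do the work, as an engineer would, in place of code of your own. Each camera call takes 0.05 s, during which the arm holds its last target. There are 200 camera calls.

## Task

Lift the orange-handled taper gauge out of its stand and slide its blade straight down into the gap between the two dark clamp bars, at the yellow mark, until it drags snugly against both bars, without forcing the bars apart. Finish while still gripping it there, upright and still at that depth, so the bars can be screwed down; leave the other things on the table where they are.

Things in the scene. Friction and masses are not known exactly. Their poses are not given: they have to be found in the camera images.
- gauge: Taper gauge, 140 mm long, standing blade down in the grey stand, about 140 g. Orange plastic handle 20 mm (its x) x 36 mm (its y) x 55 mm (its z) from 85 to 140 mm above the origin. Steel blade below it, 24 mm wide (y), its thickness (x) growing evenly from 2 mm at the tip to 8 mm at 75 mm above the tip, then 8 mm up to the handle. Origin: middle of the blade's tip edge; z points up from the tip to the handle. It is the same either way round about z.
- stand: Fixed grey block 60 (x) x 70 (y) x 95 mm high on a black foot, with a pocket 12 mm (x) x 30 mm (y) open at the top in which the blade hangs with clearance; the handle's underside rests on the block's top, so the gauge's tip is 10 mm above the table. Origin: centre of its underside. The gauge has the same yaw as the stand and lifts straight up.
- fixture: Sky-blue base 150 (x) x 210 mm (y), fixed to the table, that carries the two dark steel clamp bars, which run along its y side by side; origin: centre of its underside. The bars ride on a cross slide that moves freely (under 1 N) along the fixture's x by up to 8 mm either way and stays where it is left, so that the gap centres itself on the gauge. Below the gap is free space down to the base's top, 20 mm above the table.
- fixed_bar: The dark bar on the fixture's -x side, 26 mm (x) x 200 mm (y), bottom 85 mm and top 113 mm above the table, bolted to the cross slide, with a 50 mm long yellow mark on its top at mid length and screw heads (4 mm high) further out. Origin: same point as point throat.
- throat (a point): Mid-length point (the middle of the yellow mark) of the fixed bar's gap edge, 105 mm above the table: x points across the gap to the sprung bar, y along the gap, z up. The sprung bar's face lies 3.3 to 5.2 mm (unknown, different each time) along +x. Above this height both bars are bevelled at 45 degrees by 8 mm, so the mouth at 113 mm height is 16 mm wider than the gap.
- sprung_bar (a joint): How far (m) the other bar (mirror image of the fixed bar, on the +x side, backed by springs) has been pushed away from the fixed bar: 0 at rest, 0.005 at its end. The springs press with 1 N at the start plus 4 N per mm. Pushing the gauge in, it first touches both bars at a tip depth of about 16 to 40 mm below the throat; from there each 10 mm deeper spreads the bars by 0.8 mm. It drags snugly at 3 to 6 N of push; above about 12 N of push it is being forced.
- blue_spool: Bystander, not to be disturbed: small wooden-flanged spool with a blue drum, 80 mm diameter, 50 mm high. Origin: centre of its underside.
- white_spool: Bystander, not to be disturbed: the same spool with a white drum, 80 mm diameter, 50 mm high. Origin: centre of its underside.
- carton: Bystander, not to be disturbed: small brown cardboard carton, 90 x 70 x 60 mm. Origin: centre of its underside.
- driver: Bystander, not to be disturbed: screwdriver lying flat, 200 mm long, lying along its x axis.
- spare_bar: Bystander, not to be disturbed: dark steel spare bar lying flat, 26 x 160 x 10 mm. Origin: centre of its underside.
- screw_tray: Bystander, not to be disturbed: red open tray of screws and sleeves, 100 x 130 x 35 mm. Origin: centre of its underside.
- ferrule: Bystander, not to be disturbed: aluminium sleeve standing on end, 28 mm diameter, 30 mm high. Origin: centre of its underside.
Not all that is in view belongs to the job. Of the things like the gauge, leave any that is green or purple; of the rest the smaller one is meant.

How it is judged:
On the way, in this order (a step that is already met when the one before it is completed fails the run):
1. the gauge is lifted clear of its stand (z of gauge in the frame of stand above 0.096 m), for 0.1 s.
2. the blade's tip is between the two bars at the yellow mark (y of gauge in the frame of throat between -0.02 and 0.02 m and x of gauge in the frame of throat between -0.004 and 0.01 m and z of gauge in the frame of throat between -0.074 and -0.003 m), for 0.1 s.
At the end, for the whole second after the job is handed in: Fingers grip the gauge (over 2 N) and do not lean on the fixture; it is at rest, upright (0.12 rad), in line with the gap (0.2 rad), within 20 mm of the mark's middle, tip 12 to 74 mm below the throat, pressing the fixed bar with over 1 N and holding the sprung bar back by 0.2 to 2.5 mm (y of gauge in the frame of throat between -0.02 and 0.02 m and x of gauge in the frame of throat between -0.004 and 0.01 m and z of gauge in the frame of throat between -0.074 and -0.012 m and angle between gauge's own z axis and vertical below 0.12 rad and angle between the y axis of gauge and the y axis of throat, either way round below 0.2 rad and value of joint sprung_bar between 0.0002 and 0.0025 m and contact force between gauge and fixed_bar above 1 N and contact force between the fingers and gauge above 2 N and contact force between the fingers and fixture below 0.5 N and linear speed of gauge below 0.01 m/s); the arm keeps its last pose, push and grip.
It fails at once if the bars are forced apart (sprung bar pushed back more than 3.5 mm) (value of joint sprung_bar above 0.0035 m).
It fails at once if a bystander is moved more than 25 mm (distance of any of blue_spool, white_spool, carton, driver, spare_bar, screw_tray, ferrule from where it was at the start of the episode above 0.025 m).
It also fails if it takes over 53 s, if anything falls off the work surface, if the arm or the gripper's body presses on something with over 40 N, if the wrist force passes 120 N, or if a joint passes its speed limit or range.

## Working session

There is one attempt and no reset: what is moved stays moved. The work goes in short steps, Python scripts to look and compute and a shell command to move; the robot and the scene stay as the last step left them, time stands still between calls to the robot, and variables do not carry over. Pictures are saved under pics/ and viewed, at most 10 in all, crops included, and the job is handed in when it is done.

```bash
mkdir -p pics; python3 - <<'E'
from plant import manip, vision
import cv2,numpy as np
for n in("side","top"):
    cv2.imwrite(f"pics/{n}0.png",vision.grab_frame(n)); p=vision.camera_params(n)
    print(n,np.round(p["K"],1).tolist(),np.round(p["extrinsics"],3).tolist(),p["distortion"])
s=manip.state();print(s["time_s"],s["position"],s["tcp_rot"],s["ft_force"],s["opening"])
E
```

```text
side [[451.2, 0.0, 317.3], [0.0, 451.2, 198.6], [0.0, 0.0, 1.0]] [[-0.79, -0.286, 0.542, -0.26], [-0.612, 0.403, -0.68, 0.992], [-0.024, -0.869, -0.494, 0.801], [0.0, 0.0, 0.0, 1.0]] [-0.06268906  0.          0.          0.          0.        ]
top [[450.0, 0.0, 311.2], [0.0, 450.0, 194.7], [0.0, 0.0, 1.0]] [[0.041, -0.976, 0.216, 0.253], [-0.999, -0.039, 0.014, 0.021], [-0.006, -0.216, -0.976, 1.306], [0.0, 0.0, 0.0, 1.0]] [-0.10423534  0.          0.          0.          0.        ]
0.1 [ 0.13375746 -0.53296996  0.20173654] [-3.13962488e+00 -1.87675554e-04  2.45811099e-01] [-0.53175875  0.33054143 -0.1830442 ] 0.09372550957890242
```

View pics/side0.png

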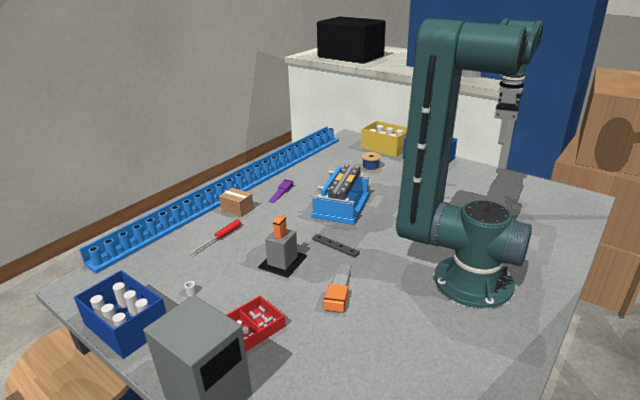

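View pics/top0.png

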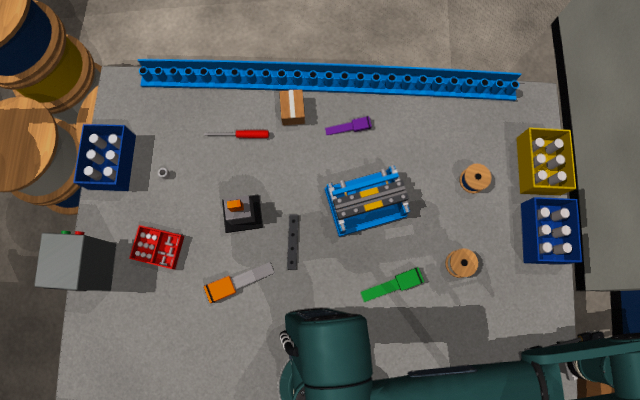

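View crops.

The gauge stands at about top (235,205) and side (279,228). The fixture is at top (368,200) and side (341,193). A larger orange decoy lies at top (238,282).

```bash
python3 - <<'E'
import cv2,numpy as np
a=cv2.imread("pics/top0.png");b=cv2.imread("pics/side0.png")
A=cv2.resize(a[155:245,315:420],None,fx=5,fy=5,interpolation=cv2.INTER_CUBIC)[:450]
B=cv2.resize(a[185:245,210:270],None,fx=4.5,fy=4.5,interpolation=cv2.INTER_CUBIC)
C=cv2.resize(b[155:225,305:380],None,fx=3.5,fy=3.5,interpolation=cv2.INTER_CUBIC)
o=np.zeros((600,800,3),np.uint8);o[:450,:525]=A;o[:270,528:798]=B;o[280:525,530:792]=C[:245,:262]
cv2.imwrite("pics/crop.png",o)
for n,im in(("top",a),("side",b)):
    h=cv2.cvtColor(im,cv2.COLOR_BGR2HSV)
    for c,lo,hi in(("orange",(5,170,120),(16,255,255)),("yellow",(19,130,100),(32,255,255)),("blue",(98,120,100),(108,255,255))):
        k,l,st,ce=cv2.connectedComponentsWithStats(cv2.inRange(h,lo,hi))
        for i in range(1,k):
            if st[i,4]>25:
                r=cv2.minAreaRect(np.argwhere(l==i)[:,::-1].astype(np.float32))
                print(n,c,st[i].tolist(),np.round(ce[i],1),np.round(cv2.boxPoints(r)).astype(int).tolist())
E
```

```text
top orange [227, 200, 14, 7, 69] [234.6 202.8] [[227, 200], [240, 200], [240, 206], [227, 206]]
top orange [208, 276, 28, 25, 434] [221.2 288.2] [[207, 284], [229, 275], [236, 292], [213, 301]]
top orange [204, 286, 8, 17, 40] [207.2 293.9] [[203, 286], [205, 286], [212, 302], [209, 303]]
top yellow [517, 127, 59, 66, 1916] [542.5 160.9] [[515, 128], [571, 124], [576, 188], [520, 192]]
top yellow [360, 187, 19, 11, 115] [368.9 192.1] [[359, 192], [377, 187], [379, 192], [361, 198]]
top yellow [364, 200, 20, 11, 128] [373.1 205.1] [[363, 205], [381, 199], [383, 206], [365, 211]]
top blue [138, 59, 383, 16, 910] [330.6  64.9] [[138, 60], [138, 56], [520, 70], [520, 75]]
top blue [139, 66, 381, 34, 5167] [329.2  82. ] [[138, 85], [139, 63], [519, 77], [518, 99]]
top blue [331, 167, 68, 31, 751] [363.4 182.9] [[329, 184], [395, 165], [400, 180], [334, 199]]
top blue [325, 184, 82, 52, 1106] [365.1 216.8] [[323, 185], [392, 165], [407, 216], [338, 236]]
side orange [274, 216, 11, 8, 52] [279.2 219.3] [[274, 222], [281, 214], [285, 218], [277, 225]]
side orange [274, 222, 12, 17, 141] [279
[... 322 characters left out ...]
 172], [342, 174], [338, 181]]
side yellow [347, 175, 8, 7, 40] [350.4 178. ] [[346, 181], [350, 173], [354, 175], [351, 183]]
side blue [407, 0, 189, 179, 11871] [529.   67.4] [[379, 140], [420, -40], [596, 0], [555, 180]]
side blue [481, 72, 21, 8, 89] [490.9  75.2] [[480, 76], [481, 71], [502, 74], [501, 79]]
side blue [80, 126, 259, 147, 6375] [197.7 202.8] [[77, 249], [329, 123], [343, 149], [90, 275]]
side blue [364, 162, 12, 7, 71] [369.3 165.1] [[364, 162], [375, 162], [375, 168], [364, 168]]
side blue [321, 166, 20, 30, 162] [329.9 181.2] [[319, 193], [336, 164], [342, 168], [325, 197]]
side blue [311, 177, 58, 48, 1356] [342.5 204.7] [[310, 217], [317, 170], [370, 179], [363, 226]]
```

View pics/crop.png

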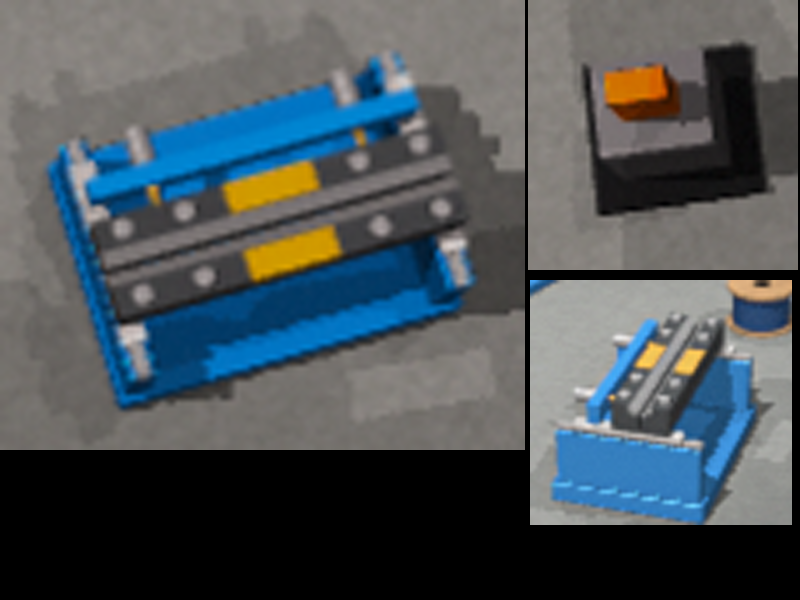

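The spring plate is on the far (+x world) side, so the near bar is the fixed one. The yellow marks are at top (369,192) and (373,205), and the gauge's top face is at about (234.6,202.8).

```bash
cat > h.py <<'E'
from plant import manip, vision
import cv2,numpy as np
def ray(n,px):
    p=vision.camera_params(n);E=np.array(p["extrinsics"])
    q=cv2.undistortPoints(np.array(px,float).reshape(-1,1,2),np.array(p["K"]),np.array(p["distortion"]))[:,0]
    return E[:3,3],np.c_[q,np.ones(len(q))]@E[:3,:3].T
def plane(n,px,z):
    o,d=ray(n,px);return o+d*((z-o[2])/d[:,2])[:,None]
def tri(a,b):
    o1,d1=ray("top",[a]);o2,d2=ray("side",[b]);A=np.c_[d1[0],-d2[0]]
    s=np.linalg.lstsq(A,o2-o1,rcond=None)[0];p=o1+s[0]*d1[0];q=o2+s[1]*d2[0];return (p+q)/2,np.linalg.norm(p-q)
def show():
    s=manip.state();print(round(s["time_s"],2),np.round(s["position"],4),np.round(s["tcp_rot"],3),np.round(s["ft_force"],1),round(s["opening"],4),round(s["grip_force"],1))
def go(x,y,z,yaw):
    "shift (cm) and turn in tool axes to reach pose, tool down"
    from scipy.spatial.transform import Rotation as R
    s=manip.state();A=R.from_euler("xyz",s["tcp_rot"]);B=R.from_euler("xyz",[np.pi,0,yaw])
    print("shift",np.round(A.inv().apply(np.array([x,y,z])-s["position"])*100,2),"turn",np.round((A.inv()*B).as_rotvec(),3))
E
python3 - <<'E'
from h import *
np.set_printoptions(precision=4,suppress=True)
T,S=[(368.9,192.1),(373.1,205.1)],[(338.8,176.3),(350.4,178.0)]
print("marks plane top",plane("top",T,.113),"side",plane("side",S,.113));
for a,b in zip(T,S):print("tri",*tri(a,b))
g=plane("top",[(234.6,202.8)],.15);print("gauge top",g,"side",plane("side",[(279.2,219.3)],.15),tri((234.6,202.8),(279.2,219.3)))
im=cv2.imread("pics/top0.png")
hs=cv2.cvtColor(im,cv2.COLOR_BGR2HSV)
h=cv2.inRange(hs,(98,120,60),(112,255,255));h[:150]=0;h[250:]=0;h[:,:315]=0;h[:,420:]=0
r=cv2.boxPoints(cv2.minAreaRect(np.argwhere(h>0)[:,::-1].astype(np.float32)));P=plane("top",r,.02);print("base",r,P)
# mark edges: long direction from mask PCA
for lo,hi,z,box in(((19,130,100),(32,255,255),.113,(186,199,355,385)),((19,130,100),(32,255,255),.113,(199,213,355,390)),((5,170,120),(16,255,255),.15,(198,209,225,243))):
    m=cv2.inRange(hs,lo,hi);k=np.zeros_like(m);k[box[0]:box[1],box[2]:box[3]]=1
    w=plane("top",np.argwhere((m*k)>0)[:,::-1],z)[:,:2];c=w.mean(0);e,v=np.linalg.eigh(np.cov((w-c).T));d=v[:,1]
    print("long axis",c,np.degrees(np.arctan2(-d[0],d[1]))%180,"ext",np.sqrt(12*e))
print("foot edge",plane("top",[(226,232.3),(262.7,227.2)],.005))
# foot black mask
m=cv2.inRange(hs,(0,0,0),(180,255,38));k=np.zeros_like(m);k[190:236,215:266]=1
print("foot",cv2.boxPoints(cv2.minAreaRect(np.argwhere((m*k)>0)[:,::-1].astype(np.float32))))
# block top: bright grey
m=cv2.inRange(hs,(0,0,85),(180,60,255));print((m*k)[195:236,218:264].astype(bool).astype(int).sum(1))
E
```

```text
marks plane top [[ 0.5304 -0.1176  0.113 ]
 [ 0.4948 -0.1294  0.113 ]] side [[ 0.5297 -0.1191  0.113 ]
 [ 0.4906 -0.1311  0.113 ]]
tri [ 0.5297 -0.1178  0.1136] 0.0014072871702402508
tri [ 0.4929 -0.1305  0.1129] 0.004403976288506996
gauge top [[0.4788 0.2392 0.15  ]] side [[0.47   0.2443 0.15  ]] (array([0.478 , 0.2389, 0.1448]), np.float64(0.004207225534523215))
base [[323.0064 185.1648]
 [395.5824 163.9968]
 [410.624  215.568 ]
 [338.048  236.736 ]] [[ 0.5676  0.007   0.02  ]
 [ 0.6413 -0.2071  0.02  ]
 [ 0.4869 -0.2512  0.02  ]
 [ 0.417  -0.0416  0.02  ]]
long axis [ 0.5305 -0.1174] 18.84199657952068 ext [0.0169 0.0515]
long axis [ 0.4948 -0.1294] 18.914917316628017 ext [0.0183 0.0524]
long axis [0.4778 0.24  ] 179.80451059196 ext [0.019  0.0337]
foot edge [[0.4183 0.2851 0.005 ]
 [0.4379 0.1783 0.005 ]]
foot [[221.677  199.4154]
 [258.477  194.8154]
 [262.5847 227.6769]
 [225.7846 232.2769]]
[36 34 34 34 30 20 17 15  8  7  7  7  7  7  8  9 11 29 31 31 31 29 23 16
 12  6  6  6  6  6  7  7  7 11 18 25 32 39 46 46 46]
```

```bash
python3 -m creep '[[[10.4,-13.3,-5],[0,0,0]],[[10.4,-13.3,-5],[0,0,0]],[[10.4,-13.3,-5],[0,0,0]],[[10.4,-13.3,-5],[0,0,0]],[[10.4,-13.3,-5],[0,0,0]]]' 9.4
python3 -m creep '[[[10.4,-13.3,0],[0,0,0]],[[10.4,-13.3,0],[0,0,0]],[[10.4,-13.3,0],[0,0,0]],[[10.4,-13.3,0],[0,0,0]],[[10.4,-13.3,0],[0,0,0]]]'
python3 -m creep '[[[10.4,-13.3,0],[0,0,0]],[[10.4,-13.3,0],[0,0,0]],[[10.4,-13.3,0],[0,0,0]],[[10.4,-13.3,0],[0,0,0]],[[10.4,-13.3,0],[0,0,0]]]'
python3 -m creep '[[[10.4,-13.3,0],[0,0,0]],[[10.4,-13.3,0],[0,0,0]],[[10.4,-13.3,0],[0,0,0]],[[10.4,-13.3,0],[0,0,0]],[[10.4,-13.3,0],[0,0,0]]]'
python3 -m creep '[[[10.4,-13.3,0],[0,0,-0.5]],[[10.4,-13.3,0],[0,0,-0.5]],[[10.4,-13.3,0],[0,0,-0.5]],[[10.4,-13.3,0],[0,0,-0.5]],[[10.4,-13.3,0],[0,0,-0.5]]]'
python3 -m creep '[[[0,0,0],[0,0,-0.5]],[[0,0,0],[0,0,-0.5]],[[0,0,0],[0,0,-0.5]],[[0,0,0],[0,0,-0.5]],[[0,0,0],[0,0,-0.5]]]'
python3 -m creep '[[[0,0,0],[0,0,-0.5]],[[0,0,0],[0,0,-0.5]],[[0,0,0],[0,0,-0.5]],[[0,0,0],[0,0,-0.5]],[[0,0,0],[0,0,-0.5]]]'
python3 -c "
from h import *
show();go(.478,.239,.18,1.741)"
```

```text
time_s: 0.52
position: [0.2042, -0.3758, 0.2554]
tcp_rot: [3.139, -0.002, 0.25]
ft_force: [-0.6, 0.2, 1.7]
opening: 0.094
grip_force: 0.0
time_s: 0.93
position: [0.2729, -0.2199, 0.253]
tcp_rot: [-3.141, -0.003, 0.255]
ft_force: [-0.0, -1.1, 0.5]
opening: 0.0939
grip_force: 0.0
time_s: 1.35
position: [0.3411, -0.0649, 0.2524]
tcp_rot: [-3.139, -0.001, 0.258]
ft_force: [0.1, -0.2, 0.4]
opening: 0.0942
grip_force: 0.0
time_s: 1.77
position: [0.4094, 0.0881, 0.2513]
tcp_rot: [-3.139, 0.001, 0.253]
ft_force: [-0.7, -0.8, 0.5]
opening: 0.0942
grip_force: 0.0
time_s: 2.18
position: [0.4784, 0.2414, 0.2494]
tcp_rot: [-3.139, 0.003, 0.754]
ft_force: [-0.3, -1.0, 0.5]
opening: 0.0937
grip_force: 0.0
time_s: 2.6
position: [0.477, 0.2359, 0.2522]
tcp_rot: [-3.141, 0.002, 1.245]
ft_force: [0.9, 0.2, -0.1]
opening: 0.0937
grip_force: 0.0
time_s: 3.02
position: [0.4768, 0.2365, 0.2524]
tcp_rot: [-3.141, 0.001, 1.743]
ft_force: [0.3, -0.4, -0.1]
opening: 0.0938
grip_force: 0.0
3.02 [0.4768 0.2365 0.2524] [-3.141e+00  1.000e-03  1.743e+00] [ 0.3 -0.4 -0.1] 0.0938 0.0
shift [0.24 0.17 7.24] turn [-0.001  0.001  0.002]
```

```bash
python3 -m creep '[[[0.2,0.15,3],[0,0,0]],[[0.2,0.15,6],[0,0,0]],[[0.2,0.15,8],[0,0,0]],[[0.2,0.15,8],[0,0,0]],[[0.2,0.15,8],[0,0,0]]]'
python3 -c "
from h import *
show();go(.478,.239,.131,1.741)
cv2.imwrite('pics/pre.png',np.vstack([cv2.resize(vision.grab_frame('top')[160:250,190:300],(660,540)[::1])[:300],cv2.resize(vision.grab_frame('side')[170:280,220:340],(600,550))[:300,:600].copy() if 0 else cv2.resize(vision.grab_frame('side')[180:270,210:408],(660,300))]))"
```

```text
time_s: 3.43
position: [0.477, 0.2391, 0.1716]
tcp_rot: [-3.139, 0.001, 1.741]
ft_force: [-0.3, 0.0, 0.0]
opening: 0.0942
grip_force: 0.0
3.43 [0.477  0.2391 0.1716] [-3.139e+00  1.000e-03  1.741e+00] [-0.3  0.   0. ] 0.0942 0.0
shift [-0.03  0.11  4.06] turn [-0.003  0.001  0.   ]
```

View pics/pre.png

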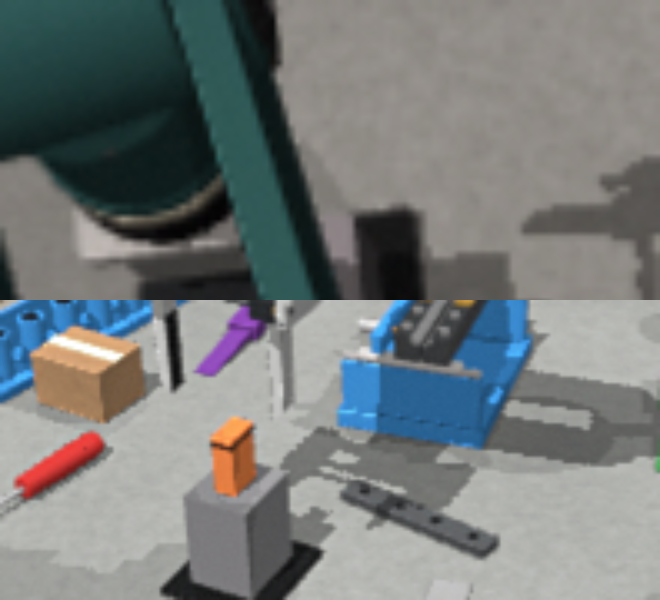

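The side view shows the fingertips at about (262,207) and (294,214), straddling the handle top at (279,219). I'll check that this matches the expected projection.

```bash
python3 -c "
from h import *
p=vision.camera_params('side');E=np.linalg.inv(np.array(p['extrinsics']))
c=np.array([.477,.2391,.1526]);u=np.array([.985,.17,0]);v=np.array([-.17,.985,0])
P=[c+u*a+v*b for a in(-.053,.053) for b in (-.008,.008)]+[c,np.array([.478,.239,.15])]
print(cv2.projectPoints(np.array(P),cv2.Rodrigues(E[:3,:3])[0],E[:3,3],np.array(p['K']),np.array(p['distortion']))[0][:,0])
im=vision.grab_frame('side');o=cv2.inRange(cv2.cvtColor(im,cv2.COLOR_BGR2HSV),(5,140,80),(18,255,255))[205:245,265:295]
ys,xs=np.nonzero(o);print(xs.min()+265,xs.max()+265,ys.min()+205,ys.max()+205)
# expected handle corners for yaw .17
H=[np.array([.478,.239,z])+u*a+v*b for z in(.095,.15) for a in(-.01,.01) for b in(-.018,.018)]
print(cv2.projectPoints(np.array(H),cv2.Rodrigues(E[:3,:3])[0],E[:3,3],np.array(p['K']),np.array(p['distortion']))[0][:,0].round(1))
"
```

```text
[[296.72439203 219.97613336]
 [293.70716977 222.86671367]
 [263.97761884 211.1397455 ]
 [260.75494126 213.83944699]
 [278.49395093 216.86843681]
 [278.31056352 217.54737347]]
274 286 215 238
[[286.  231.9]
 [279.2 238.4]
 [280.  230.2]
 [273.1 236.6]
 [284.9 215.3]
 [277.9 221.6]
 [278.7 213.6]
 [271.7 219.9]]
```

```bash
python3 -m creep '[[[0,0.1,2],[0,0,0]],[[0,0.1,4],[0,0,0]],[[0,0.1,4],[0,0,0]],[[0,0.1,4],[0,0,0]]]'
python3 -c "
from h import *
cv2.imwrite('pics/pre2.png',cv2.resize(vision.grab_frame('side')[180:270,220:340],(800,600),interpolation=cv2.INTER_CUBIC));show()"
```

```text
time_s: 3.92
position: [0.4786, 0.2404, 0.1334]
tcp_rot: [3.142, 0.0, 1.745]
ft_force: [0.4, -0.3, -0.6]
opening: 0.094
grip_force: 0.0
3.97 [0.4793 0.2407 0.1344] [ 3.139 -0.     1.745] [-0.3 -0.8  0.6] 0.094 0.0
```

View pics/pre2.png

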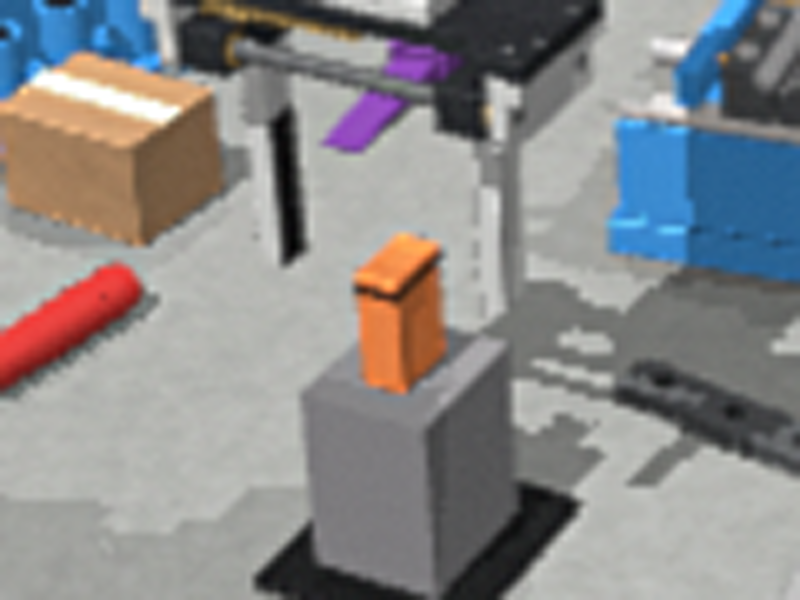

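The fingertips at (264,219) and (294,227) appear about 5 px higher than predicted. I can go lower anyway, since the stand top is at 0.095, and then close while watching the forces.

```bash
python3 -m creep '[[[0,0,0.6],[0,0,0]],[[0,0,1.2],[0,0,0]],[[0,0,1.2],[0,0,0]],[[0,0,1.2],[0,0,0]]]' 4
python3 -c "
from h import *
cv2.imwrite('pics/pre3.png',cv2.resize(vision.grab_frame('side')[180:270,220:340],(800,600),interpolation=cv2.INTER_CUBIC));show()"
```

```text
time_s: 4.3
position: [0.4784, 0.2404, 0.1206]
tcp_rot: [-3.141, 0.0, 1.746]
ft_force: [-0.0, 0.2, -0.0]
opening: 0.0708
grip_force: 0.0
4.35 [0.4785 0.2405 0.1208] [3.142 0.    1.746] [-0.1  0.5 -0.6] 0.0667 0.0
```

View pics/pre3.png

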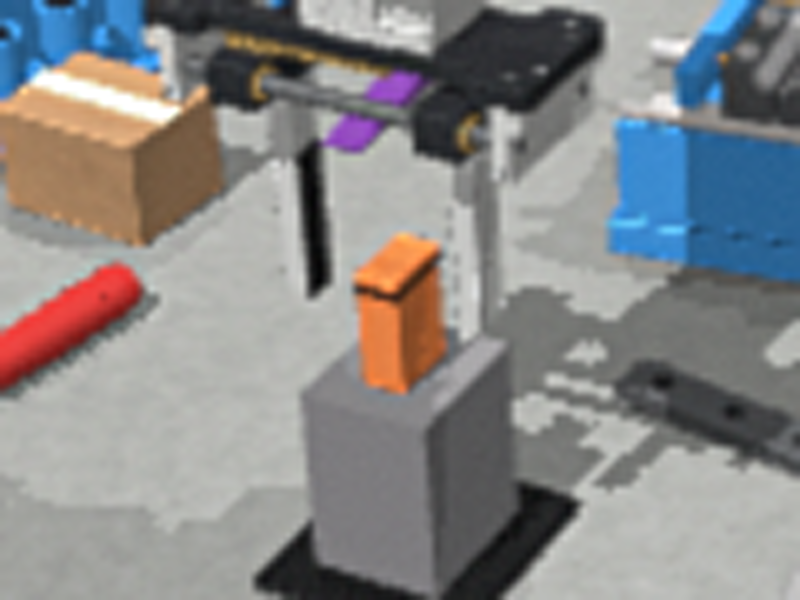

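Tips are now at (268,224) and (290,231), still straddling the handle, and there is no contact force. Closing.

```bash
python3 -m creep '[[[0,0,0],[0,0,0]],[[0,0,0],[0,0,0]],[[0,0,0],[0,0,0]],[[0,0,0],[0,0,0]],[[0,0,0],[0,0,0]]]' 2.6
python3 -m creep '[[[0,0,0],[0,0,0]],[[0,0,0],[0,0,0]],[[0,0,0],[0,0,0]],[[0,0,0],[0,0,0]],[[0,0,0],[0,0,0]]]' 1.4
python3 -c "
from h import *
cv2.imwrite('pics/pre4.png',cv2.resize(vision.grab_frame('side')[180:270,220:340],(800,600),interpolation=cv2.INTER_CUBIC));show()"
```

```text
time_s: 4.77
position: [0.4786, 0.2405, 0.1209]
tcp_rot: [3.141, 0.0, 1.746]
ft_force: [-0.3, -0.7, -0.1]
opening: 0.0334
grip_force: 0.0
time_s: 5.18
position: [0.4778, 0.2403, 0.1207]
tcp_rot: [-3.14, 0.0, 1.746]
ft_force: [-2.5, -0.5, 2.2]
opening: 0.0198
grip_force: 30.0
5.23 [0.4778 0.2403 0.1207] [-3.14   0.     1.746] [-4.  -0.6  2.5] 0.0201 30.0
```

View pics/pre4.png

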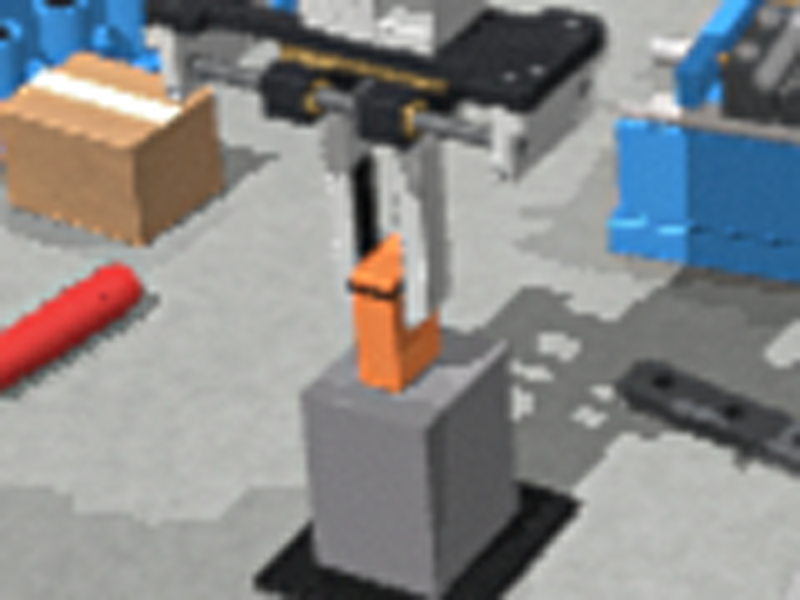

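The gauge is gripped: opening 0.020, 30 N, pads on the upper part of the handle. Lifting.

```bash
python3 -m creep '[[[0,0,-1],[0,0,0]],[[0,0,-2],[0,0,0]],[[0,0,-4],[0,0,0]],[[0,0,-6],[0,0,0]],[[0,0,-8],[0,0,0]]]'
python3 -m creep '[[[0,0,-3],[0,0,0]],[[0,0,-6],[0,0,0]],[[0,0,-6],[0,0,0]],[[0,0,-6],[0,0,0]],[[0,0,-6],[0,0,0]]]'
python3 -c "
from h import *
cv2.imwrite('pics/lift.png',cv2.resize(vision.grab_frame('side')[150:270,220:380],(800,600),interpolation=cv2.INTER_CUBIC));show();go(.5126,-.1234,.26,1.90)"
```

```text
time_s: 5.65
position: [0.4792, 0.2406, 0.2026]
tcp_rot: [3.139, -0.0, 1.746]
ft_force: [0.5, 0.4, -1.5]
opening: 0.0199
grip_force: 30.0
time_s: 6.07
position: [0.4786, 0.2404, 0.2604]
tcp_rot: [3.141, 0.0, 1.746]
ft_force: [-0.8, -0.2, -1.5]
opening: 0.0201
grip_force: 30.0
6.12 [0.4781 0.2403 0.2592] [-3.139e+00  1.000e-03  1.746e+00] [ 1.2 -0.3 -1.5] 0.0198 30.0
shift [-36.41  -2.93  -0.05] turn [-0.002  0.    -0.154]
```

View pics/lift.png

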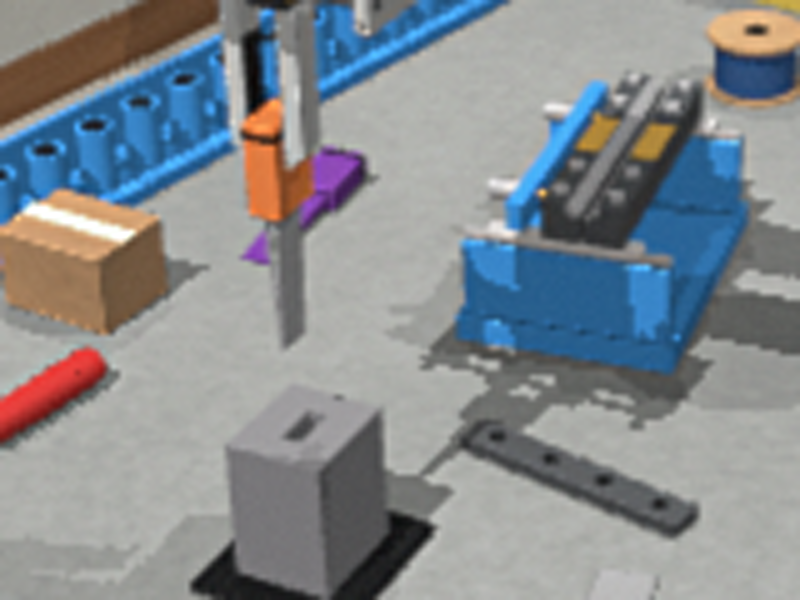

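The gauge hangs upright and clear of the stand, with its tip at side (277,219). Carrying it to the gap.

```bash
python3 -m creep '[[[-2,-0.2,0],[0,0,0]],[[-6,-0.5,0],[0,0,0]],[[-10,-0.8,0],[0,0,0]],[[-14,-1.1,0],[0,0,0]],[[-18.2,-1.5,0],[0,0,0]]]'
python3 -m creep '[[[-4.1,-0.3,0],[0,0,-0.05]],[[-8.2,-0.6,0],[0,0,-0.1]],[[-12.2,-0.9,0],[0,0,-0.154]],[[-16.2,-1.3,0],[0,0,-0.154]],[[-18.2,-1.5,0],[0,0,-0.154]]]'
python3 -m creep '[[[0,0,0],[0,0,0]],[[0,0,0],[0,0,0]],[[0,0,0],[0,0,0]]]'
python3 -c "
from h import *
a=vision.grab_frame('top');b=vision.grab_frame('side');cv2.imwrite('pics/at_t.png',a);cv2.imwrite('pics/at_s.png',b)
cv2.imwrite('pics/at.png',np.hstack([cv2.resize(a[150:250,315:415],(400,400),interpolation=2),cv2.resize(b[100:230,285:390],(400,496),interpolation=2)[:400] if 0 else cv2.resize(b[120:225,285:390],(400,400),interpolation=2)]));show();go(.5126,-.1234,.26,1.90)"
```

```text
time_s: 6.53
position: [0.4945, 0.0578, 0.2584]
tcp_rot: [-3.138, -0.001, 1.747]
ft_force: [0.2, 0.4, -0.9]
opening: 0.0199
grip_force: 30.0
time_s: 6.95
position: [0.5112, -0.1268, 0.2579]
tcp_rot: [-3.137, -0.001, 1.896]
ft_force: [0.1, 0.4, -1.1]
opening: 0.0198
grip_force: 30.0
time_s: 7.2
position: [0.5118, -0.1219, 0.2593]
tcp_rot: [-3.14, -0.002, 1.9]
ft_force: [0.2, 0.6, -1.3]
opening: 0.0202
grip_force: 30.0
7.3 [ 0.5121 -0.1213  0.2602] [-3.141e+00 -1.000e-03  1.902e+00] [ 0.5  0.1 -0.4] 0.0202 30.0
shift [-0.21 -0.02  0.02] turn [-0.001 -0.001  0.002]
```

View pics/at.png

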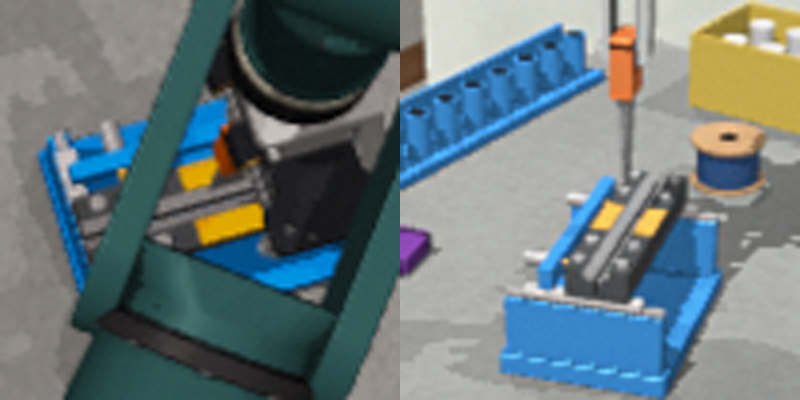

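The tip shows at side (344,167), above the far half of the bars. I'll compare that with the projections.

```bash
python3 -c "
from h import *
p=vision.camera_params('side');E=np.linalg.inv(np.array(p['extrinsics']))
pr=lambda P:cv2.projectPoints(np.array(P,float),cv2.Rodrigues(E[:3,:3])[0],E[:3,3],np.array(p['K']),np.array(p['distortion']))[0][:,0].round(1)
print(pr([(.5121,-.1213,.1495),(.5121,-.1213,.2345),(.5121,-.1213,.2895),(.5126,-.1234,.113)]))
c,s=np.cos(.329),np.sin(.329)
print('handle corners',pr([(.5121+a*c-b*s,-.1213+a*s+b*c,z) for z in(.2345,.2895) for a in(-.01,.01) for b in(-.018,.018)]).tolist())
b=cv2.imread('pics/at_s.png');o=cv2.inRange(cv2.cvtColor(b,cv2.COLOR_BGR2HSV),(5,140,70),(18,255,255));o[:115]=0;o[152:]=0;o[:,:330]=0;o[:,357:]=0
ys,xs=np.nonzero(o);print('orange',xs.min(),xs.max(),ys.min(),ys.max())
for r in range(138,170):
  print(r,b[r,336:358].sum(1)//3 if r%2==0 else '')
" | grep -v ' $'
```

```text
[[343.5 167.6]
 [343.6 143.8]
 [343.7 127.8]
 [343.7 177.1]]
handle corners [[348.1, 142.1], [345.1, 146.3], [342.2, 141.5], [339.0, 145.6], [348.2, 126.1], [345.1, 130.0], [342.2, 125.5], [339.0, 129.4]]
orange 340 347 127 146
138 [171 156 144 166 143 134 139 137 140 127  71  75 120 174 174 173 172 170
 171 172 171 171]
140 [107  92 101 131 139 137 136 138 140 130  84  85 122 172 171 170 170 173
 172 172 173 171]
142 [114 154 167 169 142 137 137 136 139 128  82  91 129 172 173 170 171 170
 170 166 153 152]
144 [172 169 169 165 141 136 135 138 139 130 100 138 171 175 172 168 157 157
 152 151 153 153]
146 [172 171 170 171 164 140 112 104 104 101 120 171 166 152 149 150 151 152
 154 153 155 153]
148 [169 171 169 171 172 168 143 115 121  98 131 173 171 164 151 150 152 152
 150 151 155 154]
150 [170 170 170 173 174 171 157 132 116 104 142 172 174 170 171 172 174 174
 171 169 166 153]
152 [171 174 172 172 167 168 156 134 118 102 144 172 172 171 168 171 169 169
 171 173 175 173]
154 [170 170 168 170 170 168 160 144 117 109 156 174 177 174 173 172 170 171
 176 176 175 172]
156 [170 173 176 176 176 174 166 145 114 110 158 175 173 169 172 173 173 177
 174 175 174 171]
158 [173 171 172 175 176 174 168 144 106 108 157 173 176 171 172 171 176 173
 175 175 174 175]
160 [177 179 177 171 175 173 165 128 102 119 176 180 176 177 176 175 174 175
 173 172 171 172]
162 [177 175 177 175 174 176 172 144 104 118 177 178 176 174 178 175 175 175
 172 173 173 175]
164 [177 177 177 176 176 177 172 142  93 115 171 178 160 171 172 176 177 176
 173 160 159 162]
166 [173 175 172 172 177 174 173 146  98 120 157 136  96 138 171 177 172 158
 144 108 130 127]
168 [178 168 166 161 129 123 152 129 105  97  93 113 158 178 168 134 110 139
  82  59  78  85]
```

Agreement is within about 1 px. Lowering in stages.

```bash
python3 -m creep '[[[-0.2,0,1],[0,0,0]],[[-0.2,0,2],[0,0,0]],[[-0.2,0,3],[0,0,0]],[[-0.2,0,4],[0,0,0]],[[-0.2,0,4],[0,0,0]]]' | egrep 'pos|ft'
python3 -m creep '[[[0,0,0.3],[0,0,0]],[[0,0,0.6],[0,0,0]],[[0,0,0.9],[0,0,0]],[[0,0,1.2],[0,0,0]],[[0,0,1.2],[0,0,0]]]' | egrep 'pos|ft'
python3 -m creep '[[[0,0,0.2],[0,0,0]],[[0,0,0.4],[0,0,0]],[[0,0,0.5],[0,0,0]],[[0,0,0.5],[0,0,0]],[[0,0,0.5],[0,0,0]]]' | egrep 'pos|ft|rot'
```

```text
position: [0.5114, -0.1237, 0.217]
ft_force: [-0.1, -0.5, -1.2]
position: [0.5128, -0.1245, 0.2081]
ft_force: [-1.6, 0.1, -0.9]
position: [0.5129, -0.1246, 0.2037]
tcp_rot: [-3.142, 0.0, 1.9]
ft_force: [0.3, 0.5, -1.3]
```

```bash
python3 -m creep '[[[0,0,0.2],[0,0,0]],[[0,0,0.4],[0,0,0]],[[0,0,0.4],[0,0,0]],[[0,0,0.4],[0,0,0]]]' | egrep 'pos|ft'
python3 -m creep '[[[0,0,0.2],[0,0,0]],[[0,0,0.4],[0,0,0]],[[0,0,0.4],[0,0,0]],[[0,0,0.4],[0,0,0]]]' | egrep 'pos|ft'
```

```text
position: [0.5129, -0.1245, 0.1995]
ft_force: [-0.1, 0.4, -0.9]
position: [0.513, -0.1246, 0.1955]
ft_force: [-0.2, -0.3, -1.5]
```

```bash
python3 -m creep '[[[0,0,0.2],[0,0,0]],[[0,0,0.4],[0,0,0]],[[0,0,0.4],[0,0,0]],[[0,0,0.4],[0,0,0]]]' | egrep 'pos|ft'
python3 -m creep '[[[0,0,0.2],[0,0,0]],[[0,0,0.4],[0,0,0]],[[0,0,0.4],[0,0,0]],[[0,0,0.4],[0,0,0]]]' | egrep 'pos|ft'
```

```text
position: [0.5131, -0.1246, 0.1917]
ft_force: [0.4, 0.1, -0.4]
position: [0.5131, -0.1246, 0.1878]
ft_force: [0.8, -0.1, 0.5]
```

```bash
python3 -m creep '[[[0,0,0.2],[0,0,0]],[[0,0,0.4],[0,0,0]],[[0,0,0.4],[0,0,0]],[[0,0,0.4],[0,0,0]]]' | egrep 'pos|ft'
python3 -m creep '[[[0,0,0],[0,0,0]]]' | egrep 'pos|ft'
python3 -m creep '[[[0,0,0],[0,0,0]]]' | egrep 'pos|ft'
```

```text
position: [0.513, -0.1246, 0.1838]
ft_force: [0.1, -0.6, 2.6]
position: [0.513, -0.1246, 0.1838]
ft_force: [0.7, -0.5, 1.8]
position: [0.513, -0.1246, 0.1837]
ft_force: [0.6, -0.9, 1.7]
```

```bash
python3 -m creep '[[[0,0,0.15],[0,0,0]],[[0,0,0.3],[0,0,0]],[[0,0,0.3],[0,0,0]],[[0,0,0.3],[0,0,0]],[[0,0,0.3],[0,0,0]]]' | egrep 'pos|ft'
python3 -m creep '[[[0,0,0],[0,0,0]],[[0,0,0],[0,0,0]],[[0,0,0],[0,0,0]]]'
python3 -c "
from h import *
b=vision.grab_frame('side');cv2.imwrite('pics/end.png',cv2.resize(b[120:225,285:425],(800,600),interpolation=2));show()"
```

```text
position: [0.513, -0.1246, 0.1808]
ft_force: [-0.1, 0.3, 3.2]
time_s: 11.05
position: [0.513, -0.1246, 0.1808]
tcp_rot: [3.141, 0.0, 1.9]
ft_force: [0.7, 1.3, 3.0]
opening: 0.0197
grip_force: 30.0
11.1 [ 0.513  -0.1246  0.1808] [3.141 0.    1.9  ] [ 1.3 -0.3  4. ] 0.02 30.0
```

View pics/end.png

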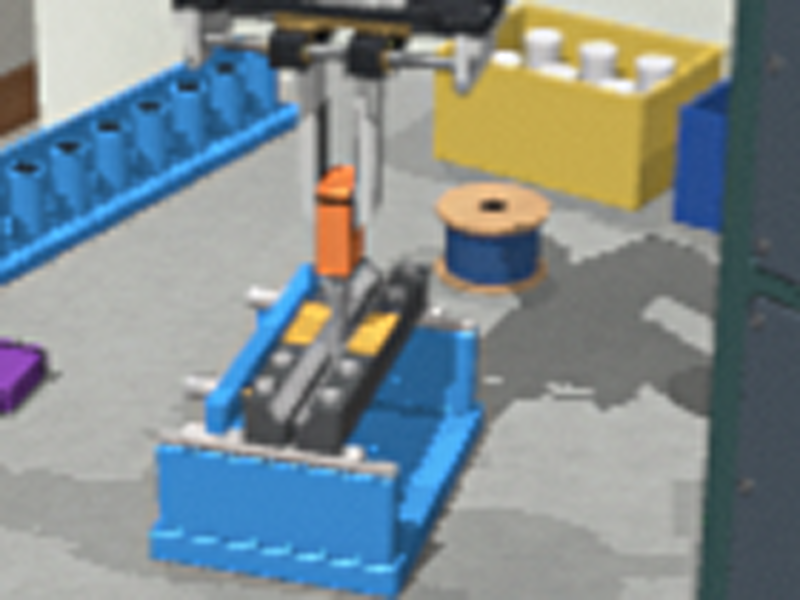

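The blade sits in the gap between the yellow marks, entering at about (344,178). It is upright and gripped, with about 4.5 N of push.

```bash
python3 -c "
from plant import workorder
print(workorder.hand_in())"
```

```text
the job is handed in; nothing more can be done
None
```

I lifted the orange gauge out of its stand and slid its blade into the gap at the yellow mark, about 35 mm below the throat. It was upright, still gripped and pressing with about 4.5 N when I handed the job in at 11 s; the hand-in returned no verdict.

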